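Show the tall mosaic to the copy camera

TASK

Take the tall framed mosaic out of the drying rack, each finger pressing on it with no more than 20 N because the frame is brittle, and hold it up for its photograph: front towards the camera and square to the lens (the camera looks slightly downward, so lean the picture to match), right side up, the middle of the picture on the lens's line of sight, 20 cm from the lens. Finish while still holding it there quite still, clear of everything else; do not touch the camera, and leave the other two mosaics and the rest of the table as they are.

Things in the scene. Friction and masses are not known exactly. Their poses are not given: they have to be found in the camera images.
- tall_mosaic: tall one of three wood-framed mosaics standing in the rack: 100 mm wide, 140 high, 16 thick, 0.15 to 0.3 kg. Origin: centre of underside; x points out of its front, y along its width, z up to its top edge. The frame's rails are 24 mm wide and 16 mm thick; the mosaic is recessed in the front, the back is flat. A grip of 12 to 15 N across the middle of the top rail carries it
- mosaic_face (a point): middle of the tall mosaic's front: 8 mm along its x and 70 mm up from its origin; same axes as the tall mosaic
- mosaic_front (a point): a point in the air 100 mm straight out in front of mosaic_face, fixed to the tall mosaic
- lens (a point): centre of the camera's front glass, 0.22 to 0.25 m above the table. x: the direction in which the camera looks (0.05 to 0.35 rad below level, differs each time), y its left, z its upward direction (square to x). Lens barrel 64 mm across; camera 115 mm wide, rising 55 mm above the lens axis
- copycam: the camera's stand (fixed): 130 mm square foot, 14 mm high, and a 20 mm post that carries the camera in a stiff tilting joint. Origin: under the post on the table; x is the level direction of view
- rack: wooden drying rack, fixed, 190 mm (x) by 170 mm (y); origin at its underside's centre. Base board 10 mm thick; three slots along y, at x = -60, 0 and 60 mm, 20 mm wide, between fences whose tops are 36 mm above the table. The mosaics stand on the base board in the slots (any order), fronts towards the rack's +x
- square_mosaic: framed mosaic 112 mm wide, 112 mm high, 16 mm thick, in another slot; origin at its underside; leave alone
- wide_mosaic: framed mosaic 140 mm wide, 100 mm high, 16 mm thick, in another slot; origin at its underside; leave alone
- paint_jar: closed squat glass paint jar, 56 mm across, 65 mm high; stands about, leave alone
- tape_roll: cardboard tape roll lying flat, 90 mm across, 25 mm high; stands about, leave alone
- brush: paint brush lying flat; stands about, leave alone
- water_cup: white cup, 76 mm across, 80 mm high; stands about, leave alone
- palette_knife: palette knife lying flat; stands about, leave alone
- wood_block: wooden block 90 x 45 x 25 mm; stands about, leave alone
- varnish_can: closed can, 66 mm across, 85 mm high; stands about, leave alone
There are look-alikes about, which are no part of the job. What is shaped like the tall_mosaic but red is not meant.

How it is judged:
By the outcome, as a careful person would: the job done as asked, in the order asked, and still so for the second after the job is handed in, while the arm keeps its last pose, push and grip.
It also fails if it takes over 35 s, if anything falls off the work surface, if the arm or the gripper's body presses on something with over 40 N, if the wrist force passes 120 N, or if a joint passes its speed limit or range.

ROBOT

A 7-joint arm with a two-finger parallel gripper is mounted at the origin on the work surface. World frame = base frame: x ahead of the robot, y to its left, z up, the work surface at z = 0. Lengths are in m, angles in degrees, forces in N, time in s.
With the tool pointing down it reaches from about 0.35 to 0.775 m from the base axis. Payload 3.1 kg.
Tool frame: the origin (TCP) lies on the centre line of the jaws, within the pads' length; the fingertips stand 17 mm ahead of it and the grasp point (between the pads) lies 2 mm behind it (robot.tip_reach is the distance from the TCP to the fingertips, in m); z points along the fingers, y is the line along which they close (so a half turn about z gives the same grasp; the last joint's range is limited). The gripper opens to 85 mm and grips with 20 to 120 N. Pads are 22 mm wide; open, the fingers measure 114 mm over their backs; the gripper's body (76 mm by 85 mm) begins 54 mm behind the grasp point. The pads swing forward as they close: fully open they stand 13 mm farther back than shut.
Start: joints at [-75.04, 17.813, 0.802, 86.603, -0.252, 75.585, -1.558], TCP at [0.164, 0.525, 0.248] pointing down, gripper open.
Joint ranges: [-154.91, 154.91], [-16.99, 109.72], [-72.82, 74.43], [7.12, 147.25], [-82.49, 262.49], [11.32, 116.49], [-174.64, 174.64]. Speed limits (degrees/s): [159.86, 159.86, 180, 180, 180, 180, 180].

INTERFACE

Orientations are given as [roll, pitch, yaw] about the fixed x, y, z axes, in that order (R = Rz(yaw) Ry(pitch) Rx(roll)).
In Python, from station import robot, fingers, vision, workorder, recognise gives the robot as it stands. Calls block until the motion is done:
- robot.move_to(position, orientation): joint-space move of the TCP to a pose.
- robot.line_to(position, orientation=None, velocity=0.15, f_stop=None): straight line of the TCP; orientation=None keeps the orientation; velocity is the mean speed in m/s. With f_stop (N) it stops when the force on the tool has changed by that much, and returns True; else False.
- robot.move_j(angles): joint-space move.
- fingers.gripper_to(opening, force=None): opening from 0.0 (shut) to 1.0 (fully open); force is the grip in N (None keeps the last); returns when the fingers have stopped.
- robot.pause(seconds).
- robot.inverse_kinematics(position, orientation): joint angles nearest the present ones, or None.
- vision.grab_frame(name): name is "scene" or "top" or "wrist"; returns the picture (400x640x3 uint8, red, green, blue); there is no depth.
- vision.calibration(name): a dict with "mtx" (3x3 intrinsics, pixels), "k1" (the pictures are not rectified: a ray, as slopes to the right and down, at radius r is drawn at 1 + k1 r^2 times it, then the intrinsics apply), "extrinsics" (4x4, takes a point from world to camera coordinates); the wrist camera has in their place "T_tool_cam" (4x4, takes a point from camera to tool coordinates, whose origin is the TCP and whose axes are the flange's). Camera axes: x right, y up, looking along -z (the intrinsics and any distortion apply to the point x, -y, -z); pixel columns grow to the right and rows downward; lengths in m; the calibration is good to about 2 mm. A picture is of the moment at which its call begins: read the wrist's pose just before it. calibration takes no time and is no camera call.
A pose or a line that the arm cannot do raises robot.PlanningError and nothing moves.
- workorder.close_job(): hands the job in; it is judged then, once.
Trained networks look in the newest picture that a camera, given by its name, has taken for a name from the list of things; names that differ only in an ending like _2 or _b are one class to them, and where a whole thing is asked for, a point or a joint stands for the part that bears it (a point fixed in the world has none). Each returns a list of dicts, best first, with "p" (0 to 1); they miss things now and then, are a little off and sometimes report something else, mostly with a low value. They report only what shows in the picture. A call takes as long as a camera call. They do not tell look-alikes from the thing itself.
- recognise(label, camera): "rect" ([centre column, centre row, width, height] in pixels, round what is visible of it).
Readings, each from a call of its own:
- robot.current_time_s(): time.
- robot.current_joint_positions(): joint angles.
- robot.current_dq(): joint speeds.
- robot.current_joint_torque(): joint torques, N m.
- robot.current_tool_pos(): TCP position.
- robot.current_eef_rot(): TCP orientation.
- robot.current_contact_force(): force on the tool from outside, world axes, zero at the start.
- robot.current_torque(): the same for the moment, N m.
- robot.current_finger_gap(): opening from 0.0 (shut) to 1.0 (fully open).
- robot.current_gripper_force(): force on a finger pad.
Only numpy, scipy, OpenCV 4.12 (cv2) and the standard library are available. Lean on these libraries where they do the work, as an engineer would, in place of code of your own. Each camera call takes 0.05 s, during which the arm holds its last target. There are 200 camera calls.

## Working session

There is one attempt and no reset: what is moved stays moved. The work goes in short steps, each a Python script; the robot and the scene stay as the last script left them, time stands still between calls to the robot, and variables do not carry over. Pictures are saved under pics/ and viewed, at most 10 in all, crops included, and the job is handed in when it is done.

```bash
mkdir -p pics; ls; python3 - <<'E'
from station import robot, fingers, vision, workorder, recognise
import cv2,numpy as np
for n in ("scene","top"):
    im=vision.grab_frame(n); cv2.imwrite(f"pics/{n}1.png",cv2.cvtColor(im,cv2.COLOR_RGB2BGR))
    c=vision.calibration(n); print(n,np.round(c["mtx"],1).tolist(),c["k1"],np.round(c["extrinsics"],4).tolist())
    for l in ("tall_mosaic","rack","copycam","lens","square_mosaic","wide_mosaic"):
        print(l,[(round(d["p"],2),np.round(d["rect"]).astype(int).tolist()) for d in recognise(l,n)])
print(robot.current_time_s(), vision.calibration("wrist"))
E
```

```text
pics
scene [[376.8, 0.0, 315.7], [0.0, 376.8, 201.3], [0.0, 0.0, 1.0]] -0.0015124973048241074 [[-0.71, 0.7041, 0.0126, 0.4063], [-0.5262, -0.5423, 0.655, 0.0837], [0.468, 0.4585, 0.7555, -1.4797], [0.0, 0.0, 0.0, 1.0]]
tall_mosaic [(0.72, [226, 231, 12, 47]), (0.59, [300, 196, 22, 45])]
rack [(0.64, [286, 224, 68, 52])]
copycam [(0.73, [437, 320, 61, 108])]
lens [(0.89, [442, 297, 54, 63])]
square_mosaic [(0.74, [290, 173, 59, 33]), (0.67, [285, 205, 17, 37])]
wide_mosaic [(0.62, [270, 214, 30, 44])]
top [[505.4, 0.0, 320.8], [0.0, 505.4, 202.6], [0.0, 0.0, 1.0]] 0.022331270210988692 [[-0.055, -0.9985, 0.0033, -0.0894], [0.9747, -0.053, 0.2169, -0.5142], [-0.2164, 0.0151, 0.9762, -1.6923], [0.0, 0.0, 0.0, 1.0]]
tall_mosaic [(0.89, [350, 218, 30, 12]), (0.89, [469, 228, 39, 20]), (0.68, [381, 287, 18, 28]), (0.59, [361, 145, 28, 28])]
rack [(0.91, [347, 208, 50, 55])]
copycam [(0.56, [173, 209, 51, 66])]
lens [(0.83, [170, 200, 40, 42])]
square_mosaic [(0.81, [349, 202, 36, 12])]
wide_mosaic [(0.67, [353, 184, 42, 13])]
0.7 {'mtx': array([[312.54861853,   0.        , 321.20639528],
       [  0.        , 312.54861853, 197.10610797],
       [  0.        ,   0.        ,   1.        ]]), 'k1': -0.020066700604283113, 'T_tool_cam': array([[-4.34443202e-04,  9.48334806e-01,  3.17271031e-01,
         8.18070779e-02],
       [ 9.99999838e-01,  5.29058341e-04, -2.12062563e-04,
        -6.52236797e-04],
       [-3.68961195e-04,  3.17270887e-01, -9.48334882e-01,
        -1.25322402e-01],
       [ 0.00000000e+00,  0.00000000e+00,  0.00000000e+00,
         1.00000000e+00]])}
```

```bash
python3 - <<'E'
import cv2
a=cv2.imread("pics/scene1.png");cv2.imwrite("pics/s1c.png",cv2.resize(a[130:390,180:500],None,fx=2.3,fy=2.3,interpolation=2))
a=cv2.imread("pics/top1.png");cv2.imwrite("pics/t1c.png",cv2.resize(a[110:330,130:510],None,fx=2.1,fy=2.1,interpolation=2))
E
```

```text
(no output)
```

View pics/s1c.png

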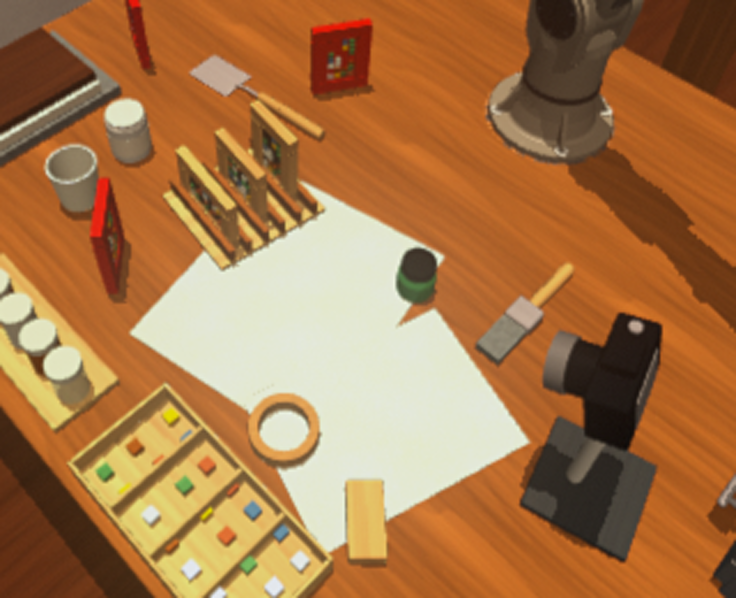

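View pics/t1c.png

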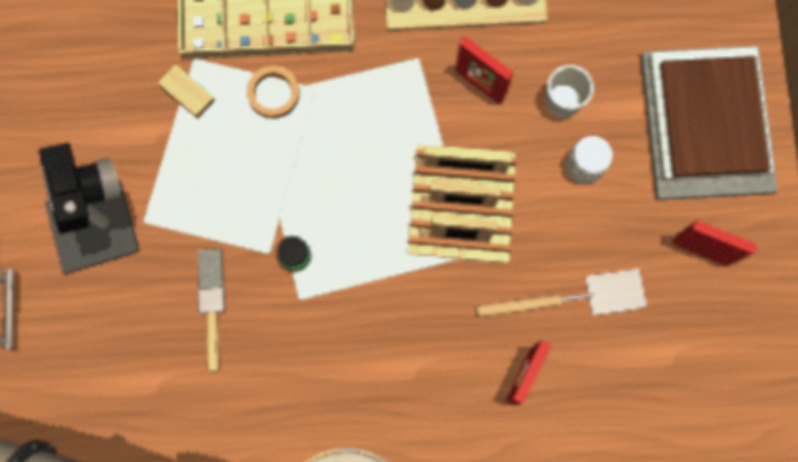

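The tall mosaic is in the slot nearest the robot (top view ~(350,218), scene ~(299,190)), with the narrowest top edge. The red ones are decoys. The camera at top ~(170,200) looks toward −y and slightly toward +x.

```bash
cat > h.py <<'E'
from station import robot, fingers, vision, workorder, recognise
import cv2,numpy as np
from scipy.spatial.transform import Rotation as R
from scipy.optimize import least_squares
def rot(o): return R.from_euler('xyz',o,degrees=True).as_matrix()
def eul(M): return R.from_matrix(M).as_euler('xyz',degrees=True)
def wristT():
    T=np.eye(4);T[:3,:3]=rot(robot.current_eef_rot());T[:3,3]=robot.current_tool_pos()
    return np.linalg.inv(T@vision.calibration("wrist")["T_tool_cam"])
def ext(n): return np.array(vision.calibration(n)["extrinsics"])
def project(n,P,E):
    c=vision.calibration(n);P=np.atleast_2d(P);q=P@E[:3,:3].T+E[:3,3]
    s=np.c_[q[:,0],-q[:,1]]/-q[:,2:];s=s*(1+c["k1"]*(s**2).sum(1,keepdims=True))
    return s*[c["mtx"][0,0],c["mtx"][1,1]]+[c["mtx"][0,2],c["mtx"][1,2]]
def ray(n,uv,E):
    c=vision.calibration(n);m=c["mtx"];d=np.array([(uv[0]-m[0,2])/m[0,0],(uv[1]-m[1,2])/m[1,1]]);s=d.copy()
    for _ in range(10): s=d/(1+c["k1"]*(s@s))
    v=E[:3,:3].T@np.array([s[0],-s[1],-1.]);return -E[:3,:3].T@E[:3,3],v/np.linalg.norm(v)
def atz(n,uv,z,E):
    o,v=ray(n,uv,E);return o+v*(z-o[2])/v[2]
def tri(rays):
    A=sum(np.eye(3)-np.outer(v,v) for o,v in rays);b=sum((np.eye(3)-np.outer(v,v))@o for o,v in rays);return np.linalg.solve(A,b)
def shot(n,f):
    E=wristT() if n=="wrist" else ext(n)
    im=vision.grab_frame(n);cv2.imwrite(f"pics/{f}.png",cv2.cvtColor(im,cv2.COLOR_RGB2BGR));np.save(f"pics/{f}.npy",E);return E
E
python3 - <<'E'
from h import *
T=ext("top");S=ext("scene")
tc=lambda u,v:(130+u/2.1,110+v/2.1)
sc=lambda u,v:(180+u/2.3,130+v/2.3)
print("topcam",-T[:3,:3].T@T[:3,3],"scenecam",-S[:3,:3].T@S[:3,3])
print("tall top L,R",atz("top",tc(412,222),.15,T),atz("top",tc(512,229),.15,T))
print("rack base corners",[np.round(atz("top",tc(*p),.036,T),3) for p in((416,146),(516,150),(508,262),(408,256))])
print("lens",tri([ray("top",tc(112,178),T),ray("scene",sc(557,362),S)]))
print("foot top", [np.round(atz("top",tc(*p),.014,T),3) for p in((138,250),(66,272),(47,200))])
print("jar",atz("top",tc(292,252),.065,T),"tall scene",tri([ray("top",(350,215),T),ray("scene",sc(275,122),S)]))
E
```

```text
topcam [ 0.13007644 -0.09091771  1.76384081] scenecam [1.02503318 0.43771201 1.05791097]
tall top L,R [ 0.44343736 -0.13099282  0.15      ] [ 0.42402853 -0.28478906  0.15      ]
rack base corners [array([ 0.595, -0.148,  0.036]), array([ 0.579, -0.316,  0.036]), array([ 0.39 , -0.288,  0.036]), array([ 0.409, -0.124,  0.036])]
lens [0.51925281 0.31243371 0.22620306]
foot top [array([0.447, 0.324, 0.014]), array([0.417, 0.443, 0.014]), array([0.541, 0.476, 0.014])]
jar [0.42112988 0.06374937 0.065     ] tall scene [ 0.44243178 -0.20906897  0.14722885]
```

```bash
python3 - <<'E'
from h import *
C=np.array(vision.calibration("wrist")["T_tool_cam"])
L=np.array([.519,.312,.226]);yaw=np.radians(-76)
def pose(target,az,el,d,roll=0):
    # eye at azimuth az (world deg), elevation el from target; image up = world up (roll deg)
    a,e=np.radians(az),np.radians(el)
    b=np.array([np.cos(a)*np.cos(e),np.sin(a)*np.cos(e),np.sin(e)])  # cam z
    x=np.cross([0,0,1],b);x/=np.linalg.norm(x);M=np.c_[x,np.cross(b,x),b]@R.from_euler('z',roll,degrees=True).as_matrix()
    T=np.eye(4);T[:3,:3]=M;T[:3,3]=target+d*b
    T=T@np.linalg.inv(C);return T[:3,3],eul(T[:3,:3])
for az in (-40,-76,-110,-140,-160,180,160):
  for el in (20,35,50,65):
    for roll in(0,90,-90,180):
      for d in (.3,.38):
        p,o=pose(L,az,el,d,roll)
        q=robot.inverse_kinematics(p,o)
        if q is not None: print(az,el,roll,d,np.round(p,2),np.round(q))
print(robot.tip_reach)
for z in(.4,.5): print(robot.inverse_kinematics([.164,.525,z],robot.current_eef_rot()),robot.current_eef_rot())
E
```

```text
-40 20 -90 0.3 [0.61 0.19 0.28] [  5.  54.   1.  55. -58. 115. -51.]
-40 20 -90 0.38 [0.66 0.14 0.31] [ 20.  70. -52.  29. -22. 116. -75.]
-40 35 -90 0.3 [0.59 0.2  0.31] [ -8.  44.  22.  60. -61. 114. -43.]
-40 35 -90 0.38 [0.64 0.16 0.36] [  9.  51. -10.  39. -46. 116. -60.]
-40 50 -90 0.3 [0.57 0.22 0.34] [-19.  34.  32.  67. -54. 107. -40.]
-40 50 -90 0.38 [0.61 0.19 0.41] [-11.  39.  29.  49. -58. 116. -48.]
-40 50 180 0.3 [0.57 0.27 0.37] [ -34.   40.   43.   46.  -43.  116. -139.]
-40 65 -90 0.3 [0.55 0.24 0.37] [-28.  22.  29.  74. -41.  93. -44.]
-40 65 -90 0.38 [0.57 0.22 0.44] [-24.  26.  31.  59. -44. 105. -47.]
-40 65 180 0.3 [0.54 0.29 0.38] [ -56.   36.   64.   56.  -38.  108. -137.]
-40 65 180 0.38 [0.57 0.27 0.46] [ -36.   34.   32.   36.  -25.  116. -148.]
-76 20 0 0.3 [0.56 0.16 0.24] [  7.  52.  11.  84. -74. 114.  51.]
-76 20 0 0.38 [0.58 0.09 0.27] [ 18.  53.   3.  75. -68. 116.  44.]
-76 20 90 0.3 [0.59 0.18 0.28] [ 25.  63. -52.  53. -22. 105.  99.]
-76 20 90 0.38 [0.61 0.11 0.31] [ 27.  65. -52.  43. -22. 115.  97.]
-76 20 -90 0.3 [0.52 0.16 0.28] [ -9.  29. 
[... 9884 characters left out ...]
0 65 90 0.3 [0.44 0.3  0.37] [-53.  -6.   9. 103.  17.  56. -67.]
160 65 90 0.38 [0.41 0.31 0.44] [-57.  -8.   7.  95.  18.  67. -69.]
160 65 -90 0.3 [0.47 0.37 0.37] [-54.  28.  -4.  62.  30. 103. 102.]
160 65 -90 0.38 [0.44 0.38 0.44] [-56.  28.  -5.  52.  31. 113. 104.]
160 65 180 0.3 [0.49 0.32 0.38] [-48.  18.  14.  68.   1.  90.  35.]
160 65 180 0.38 [0.46 0.33 0.46] [-50.  17.  14.  59.   1. 100.  33.]
0.017
[-75.32979764  16.43730899   1.28187602  67.47746951  -0.36319597
  96.08487876  -1.47916322] [1.79995849e+02 1.44600202e-03 1.62659658e+02]
[-75.49064738  19.83243314   1.85818983  48.69038752  -0.67574838
 111.48131478  -1.33045293] [1.79995849e+02 1.44600202e-03 1.62659658e+02]
```

```bash
cat >> h.py <<'E'
Cw=np.array(vision.calibration("wrist")["T_tool_cam"])
def view(target,az,el,d,roll=0):
    a,e=np.radians(az),np.radians(el)
    b=np.array([np.cos(a)*np.cos(e),np.sin(a)*np.cos(e),np.sin(e)])
    x=np.cross([0,0,1],b);x/=np.linalg.norm(x);M=np.c_[x,np.cross(b,x),b]@R.from_euler('z',roll,degrees=True).as_matrix()
    T=np.eye(4);T[:3,:3]=M;T[:3,3]=target+d*b
    T=T@np.linalg.inv(Cw);return T[:3,3],eul(T[:3,:3])
E
python3 - <<'E'
from h import *
L=np.array([.519,.312,.226])
robot.move_to(*view(L,180,20,.38,180)); shot("wrist","w1"); print([(round(d["p"],2),np.round(d["rect"]).tolist()) for d in recognise("lens","wrist")])
robot.move_to(*view(L,-76,35,.38,-90)); shot("wrist","w2"); print([(round(d["p"],2),np.round(d["rect"]).tolist()) for d in recognise("lens","wrist")])
print(robot.current_time_s(),robot.current_joint_positions())
a=cv2.rotate(cv2.imread("pics/w1.png"),cv2.ROTATE_180)
b=cv2.imread("pics/w2.png");b=cv2.rotate(b,cv2.ROTATE_90_COUNTERCLOCKWISE)
cv2.imwrite("pics/w1r.png",a[50:350,120:520]); print(b.shape)
cv2.imwrite("pics/w12.png",np.hstack([a[50:350,120:520],b[170:470,0:400]]))
E
```

```text
[(0.81, [356.0, 214.0, 94.0, 101.0])]
[(0.81, [289.0, 198.0, 102.0, 99.0])]
3.775 [ 16.92125167  15.77599128   0.69664338  96.0514574  -56.24193598
  85.98053242 -53.99267095]
(640, 400, 3)
```

View pics/w12.png

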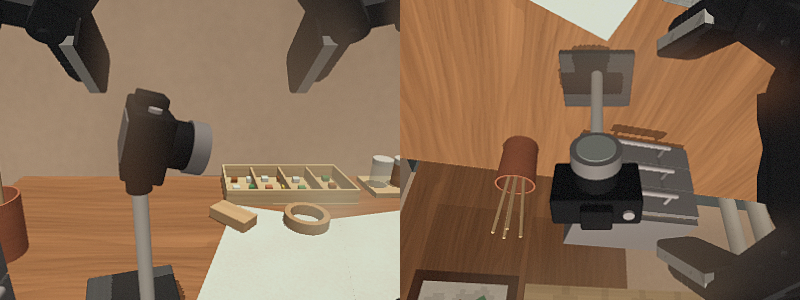

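Left (side view): the camera looks right and slightly down, with a gray lens ring. Right (front view, shown upside down): the lens ring is at ~(597,155). I'll zoom in on both raw frames.

```bash
python3 - <<'E'
import cv2,numpy as np
a=cv2.imread("pics/w1.png");b=cv2.imread("pics/w2.png")
z=lambda i,u,v:cv2.resize(i[v:v+100,u:u+80],None,fx=5,fy=5,interpolation=cv2.INTER_CUBIC)
cv2.imwrite("pics/z.png",np.hstack([z(a,300,160),z(b,215,150)]))
E
```

```text
(no output)
```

View pics/z.png

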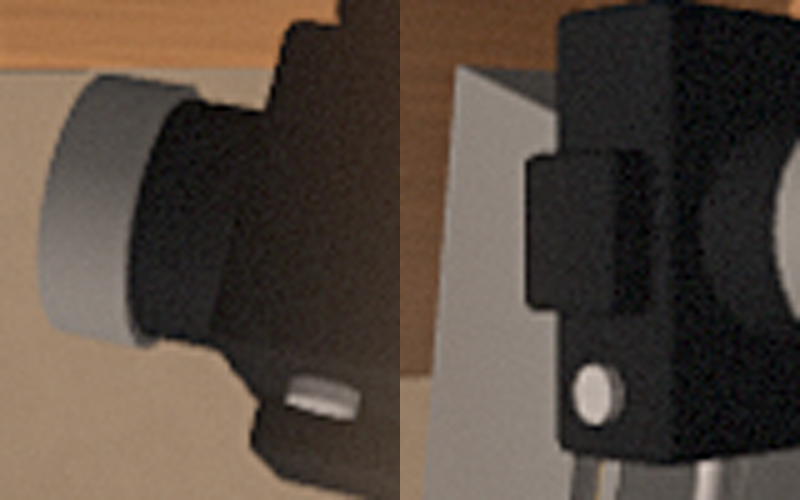

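```bash
python3 - <<'E'
import cv2,numpy as np
b=cv2.imread("pics/w2.png")
cv2.imwrite("pics/z2.png",cv2.resize(b[155:240,255:345],None,fx=7,fy=7,interpolation=cv2.INTER_CUBIC))
E
```

```text
(no output)
```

View pics/z2.png

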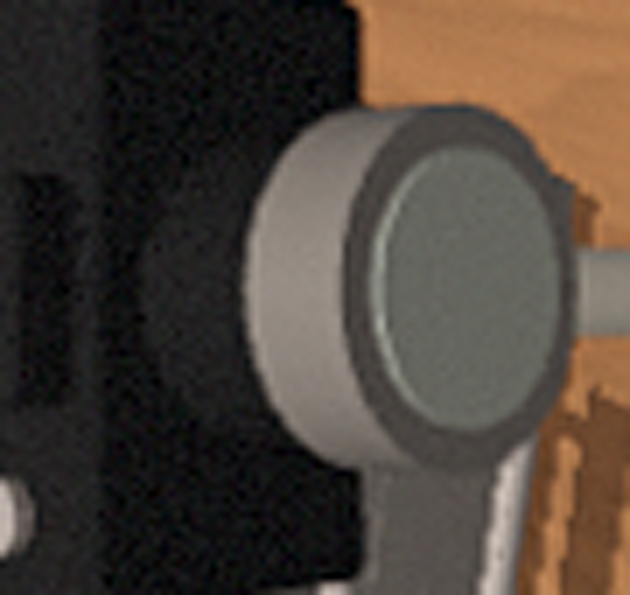

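The front rim's ellipse in w2 is centred at raw ~(320.9,196), and in w1 the barrel's side and rim arc are clear. I'll fit a cylinder with r = 32 mm to both.

```bash
cat > lens.py <<'E'
from h import *
E1=np.load("pics/w1.npy");E2=np.load("pics/w2.npy")
f=lambda l,s,u,v:np.array(l,float)/s+[u-.5+.5/s,v-.5+.5/s]
rim2=f([(345,275),(577,290),(455,103),(462,470),(372,165),(538,150),(387,425),(540,430)],7,255,155)
sil2=f([(390,106),(420,104),(370,466),(400,468)],7,255,155)
rim1=f([(80,100),(62,140),(45,210),(38,270),(45,312)],5,300,160)
sil1=f([(115,76),(150,81),(180,85),(75,335),(100,340),(130,346)],5,300,160)
t=np.linspace(0,2*np.pi,721)
def ax(y,p): return np.array([np.cos(p)*np.cos(y),np.cos(p)*np.sin(y),-np.sin(p)])
def res(q,r=.032):
    P=q[:3];a=ax(q[3],q[4]);l=np.cross([0,0,1],a);l/=np.linalg.norm(l);u=np.cross(a,l)
    c=P+r*(np.outer(np.cos(t),l)+np.outer(np.sin(t),u));out=[]
    for E,rim,sil in((E1,rim1,sil1),(E2,rim2,sil2)):
        pr=project("wrist",c,E)
        cen=pr.mean(0)
        for x in rim:
            i=np.argmin(((pr-x)**2).sum(1));out.append(np.linalg.norm(pr[i]-x)*np.sign(np.linalg.norm(x-cen)-np.linalg.norm(pr[i]-cen)))
        for x in sil:
            o,v=ray("wrist",x,E);n=np.cross(v,a);out.append((abs((P-o)@n/np.linalg.norm(n))-r)*312/.38)
    return np.array(out)
s=least_squares(res,[.519,.312,.226,np.radians(-76),.15],loss="soft_l1",x_scale=[.01,.01,.01,.1,.1],diff_step=1e-4)
print(np.round(s.x[:3],4),np.degrees(s.x[3:]),s.x[4]);print(np.round(res(s.x),1))
np.save("lens.npy",s.x)
T=ext("top")
print("check post/foot yaw", [np.round(atz("top",(130+u/2.1,110+v/2.1),.014,T),3) for u,v in((138,250),(66,272))])
E
python3 lens.py
```

```text
[0.5198 0.3083 0.2291] [-76.90823237  16.76658147] 0.2926320509225137
[-0.2 -0.2 -0.5 -0.2 -0.3 -0.8 -0.5 -0.2  0.3  0.1 -0.2 -0.3  0.2 -0.6
 -0.6 -0.1 -0.3 -1.   0.9 -0.6 -0.5 -0.1 -0.2]
check post/foot yaw [array([0.447, 0.324, 0.014]), array([0.417, 0.443, 0.014])]
```

```bash
python3 - <<'E'
from h import *
q=np.load("lens.npy");y,p=q[3],q[4];lx=np.array([np.cos(p)*np.cos(y),np.cos(p)*np.sin(y),-np.sin(p)]);ly=np.cross([0,0,1],lx);ly/=np.linalg.norm(ly);lz=np.cross(lx,ly)
face=q[:3]+.2*lx; org=face+.008*lx-.070*lz   # mosaic x=-lx
print("face",face,"origin",org)
g=org+.128*lz  # grasp point
for s in(1,-1):
    M=np.c_[np.cross(-s*lx,-lz),-s*lx,-lz]; tcp=g-.002*lz
    print(s,np.round(tcp,3),np.round(eul(M)),np.round(robot.inverse_kinematics(tcp,eul(M)) ,0))
yy=np.radians(-6.5);mx=np.array([np.cos(yy),np.sin(yy),0])
for s in(1,-1):
    M=np.c_[np.cross(s*mx,[0,0,-1]),s*mx,[0,0,-1]];print(s,np.round(eul(M)),[np.round(robot.inverse_kinematics([.44,-.208,z],eul(M))) for z in(.136,.3)])
G=np.array([.44,-.208,.13])
for az in(60,75,90):
  for el in(35,50):
    for roll in(0,90,-90,180):
      k=robot.inverse_kinematics(*view(G,az,el,.35,roll))
      if k is not None: print(az,el,roll,np.round(view(G,az,el,.35,roll)[0],2),np.round(k))
E
```

```text
face [0.56321206 0.12177087 0.17137198] origin [0.56037314 0.13397834 0.10204003]
1 [0.569 0.099 0.223] [ 163.    0. -167.] [ 36.  37. -62.  82.  16.  77.  80.]
-1 [0.569 0.099 0.223] [-163.    0.   13.] [ -2.  24.   1.  84. -17.  76. -74.]
1 [180.   0.  84.] [array([ 23.,  16.,   1., 106.,  -0.,  58.,  17.]), array([25.,  9., -2., 90.,  0., 80., 17.])]
-1 [-180.    0.  -96.] [array([  21.,   16.,    3.,  106.,   -1.,   58., -162.]), array([  23.,    9.,    0.,   91.,   -0.,   80., -163.])]
60 35 0 [ 0.53 -0.04  0.22] [-26.  54.  11.  67.  39. 116. 133.]
60 35 90 [ 0.49 -0.04  0.25] [  -4.   33.  -32.   92.   54.  107. -157.]
60 35 180 [ 0.51 -0.08  0.28] [ -9.  28.  -2.  77.  28. 100. -43.]
60 50 0 [ 0.52 -0.07  0.26] [-12.  41. -10.  72.  43. 115. 129.]
60 50 90 [ 0.47 -0.08  0.29] [   4.   18.  -31.   97.   46.   94. -149.]
60 50 -90 [ 0.54 -0.11  0.29] [-17.  46.  32.  55.   8. 116.  68.]
60 50 180 [ 0.49 -0.12  0.31] [  0.  18.  -2.  82.  19.  92. -33.]
75 35 0 [ 0.49 -0.03  0.22] [-23.  45. -10.  86.  50. 112. 122.]
75 35 90 [ 0.45 -0.04  0.25] [   4.   27.  -49.  108.   59.  1
[... 260 characters left out ...]
09.   47.   83. -141.]
75 50 -90 [ 0.51 -0.09  0.29] [ -4.  35.  -8.  69.  31. 112.  58.]
75 50 180 [ 0.47 -0.11  0.31] [ -0.  11.  -4.  90.  21.  87. -22.]
90 35 0 [ 0.44 -0.02  0.22] [-15.  39. -31. 104.  59. 112. 112.]
90 35 90 [ 0.4  -0.04  0.25] [  19.   21.  -70.  123.   63.   97. -157.]
90 35 -90 [ 0.48 -0.04  0.25] [-10.  36. -20.  85.  44. 110.  45.]
90 35 180 [ 0.44 -0.06  0.28] [-13.  10.  -8. 103.  35.  84. -30.]
90 50 0 [ 0.44 -0.05  0.26] [ 13.  35. -62. 104.  61. 115. 118.]
90 50 90 [ 0.4  -0.08  0.29] [  19.   -7.  -42.  121.   42.   67. -124.]
90 50 -90 [ 0.48 -0.08  0.29] [ -1.  27. -20.  82.  37. 106.  61.]
90 50 180 [ 0.44 -0.1   0.31] [  1.   4.  -7.  98.  22.  81. -10.]
```

```bash
python3 - <<'E'
from h import *
G=np.array([.44,-.208,.13])
robot.move_to(*view(G,88,50,.33,180)); shot("wrist","w3")
for l in("tall_mosaic","rack"): print([(round(d["p"],2),np.round(d["rect"]).tolist()) for d in recognise(l,"wrist")])
print(robot.current_time_s())
a=cv2.imread("pics/w3.png");cv2.imwrite("pics/z3.png",cv2.resize(cv2.rotate(a,cv2.ROTATE_180)[60:340,190:560],None,fx=2.1,fy=2.1,interpolation=2))
E
```

```text
[(0.92, [543.0, 201.0, 131.0, 119.0]), (0.91, [153.0, 227.0, 113.0, 102.0]), (0.79, [309.0, 324.0, 28.0, 72.0]), (0.64, [472.0, 256.0, 55.0, 60.0]), (0.63, [327.0, 176.0, 26.0, 137.0])]
[(0.84, [378.0, 140.0, 157.0, 135.0])]
5.1667
```

View pics/z3.png

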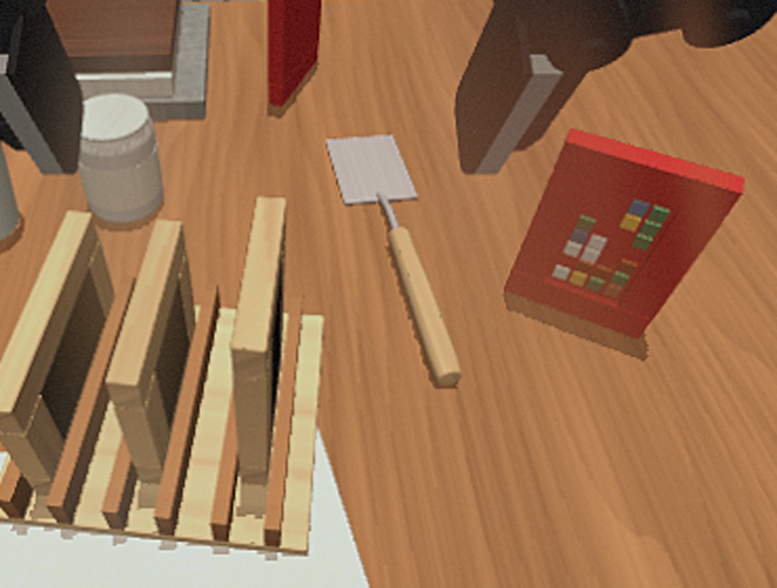

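The tall mosaic is the right-hand one, with its top face at crop (260,198), (286,198), (268,352), (232,350) and its near end running down to ~(253,513).

```bash
python3 - <<'E'
from h import *
E=np.load("pics/w3.npy")
r=lambda u,v:(639-(190+(u+.5)/2.1-.5),399-(60+(v+.5)/2.1-.5))
c=[atz("wrist",r(*p),.15,E) for p in((260,198),(286,198),(268,352),(232,350))]
print(np.round(c,4)); c=np.array(c)
mid=c.mean(0);d=(c[2]+c[3]-c[0]-c[1])/2;print(mid,np.linalg.norm(d),np.linalg.norm(c[0]-c[1]),np.linalg.norm(c[3]-c[2]),"yaw of y",np.degrees(np.arctan2(d[1],d[0]))-90)
print("side edges yaw",[np.degrees(np.arctan2(*(a-b)[1::-1]))-90 for a,b in((c[3],c[0]),(c[2],c[1]))])
b=[atz("wrist",r(*p),.01,E) for p in((240,512),(266,515))];print("bottom near",np.round(b,4))
ra=[atz("wrist",r(*p),.01,E) for p in((308,552),(323,317))];print("rack edge",np.round(ra,4))
E
```

```text
[[ 0.4415 -0.2593  0.15  ]
 [ 0.4278 -0.2588  0.15  ]
 [ 0.4408 -0.1597  0.15  ]
 [ 0.4563 -0.1613  0.15  ]]
[ 0.44159743 -0.20977717  0.15      ] 0.09945216347637074 0.013748595403289848 0.015601060671842353 yaw of y -8.018497742068831
side edges yaw [np.float64(-8.572979160542687), np.float64(-7.4687941838550955)]
bottom near [[ 0.4577 -0.1457  0.01  ]
 [ 0.4427 -0.1434  0.01  ]]
rack edge [[ 0.4199 -0.1213  0.01  ]
 [ 0.3967 -0.2882  0.01  ]]
```

```bash
python3 - <<'E'
from h import *
yw=-8.;o=[180,0,90+yw];c=np.array([.4416,-.2098])
fingers.gripper_to(.55,20)
robot.move_to([*c,.24],o)
print(robot.line_to([*c,.136],o,velocity=.12,f_stop=6),robot.current_tool_pos(),robot.current_contact_force())
fingers.gripper_to(.24,20)
o=.23
while o>.1:
    fingers.gripper_to(o,20);f=robot.current_gripper_force();print(round(o,3),round(robot.current_finger_gap(),4),round(f,1),np.round(robot.current_contact_force(),1))
    if f>=12.5: break
    o-=.005 if f<2 else .002
print(robot.current_time_s())
E
```

```text
False [ 0.44242564 -0.20972298  0.13682484] [ 0.01229424 -0.18502643 -0.3861324 ]
0.23 0.2286 0.0 [ 0.   0.7 -0.3]
0.225 0.2251 0.0 [-1.  -0.4 -0.1]
0.22 0.2222 0.0 [-0.   0.4 -0.1]
0.215 0.2154 0.0 [ 0.3  1.1 -0.1]
0.21 0.2119 0.0 [ 0.5 -0.3  0.4]
0.205 0.206 0.0 [ 1.2 -0.2  0.2]
0.2 0.2004 0.0 [ 0.7 -0.   0.7]
0.195 0.1959 0.0 [-0.1  0.5 -0.6]
0.19 0.1917 0.6 [ 0.7 -0.4 -0.4]
0.185 0.1849 5.7 [ 0.6 -0.5 -0.5]
0.183 0.1851 10.5 [ 1.3 -0.9 -0.2]
0.181 0.1834 15.3 [0.8 0.4 0. ]
10.15
```

```bash
cat > goal.py <<'E'
from h import *
q=np.load("lens.npy");y,p=q[3],q[4];lx=np.array([np.cos(p)*np.cos(y),np.cos(p)*np.sin(y),-np.sin(p)]);ly=np.cross([0,0,1],lx);ly/=np.linalg.norm(ly);lz=np.cross(lx,ly)
org=q[:3]+.2*lx+.008*lx-.070*lz
GO=eul(np.c_[np.cross(-lx,-lz),-lx,-lz]); GP=org+.1268*lz  # TCP 126.8 mm above underside
E
python3 - <<'E'
from goal import *
p=np.array(robot.current_tool_pos());o=robot.current_eef_rot()
robot.line_to(p+[0,0,.17],velocity=.1)
print(robot.current_gripper_force(),robot.current_contact_force(),robot.current_torque(),robot.current_time_s())
try: robot.line_to(GP+[0,0,.08],GO,velocity=.13)
except robot.PlanningError as e:
    print(e);robot.move_to(GP+[0,0,.08],GO)
print(robot.current_tool_pos()-GP,GO,robot.current_eef_rot(),robot.current_time_s(),robot.current_gripper_force())
robot.line_to(GP,GO,velocity=.08)
robot.pause(.3);print(robot.current_tool_pos()-GP,robot.current_time_s(),robot.current_gripper_force(),robot.current_joint_positions())
for n in("scene","top","wrist"): shot(n,n+"9")
s=cv2.imread("pics/scene9.png")[160:360,220:480];t=cv2.imread("pics/top9.png")[120:280,130:400];w=cv2.imread("pics/wrist9.png")
k=lambda i:cv2.resize(i,(400,300),interpolation=2)
cv2.imwrite("pics/fin.png",np.vstack([np.hstack([k(s),k(t)]),np.hstack([k(w),k(w)*0])]))
E
```

```text
15.220786035060883 [-0.0705129   0.64974525 -1.86492062] [0.04001325 0.03324964 0.00691333] 12.0
[-3.43117958e-05 -5.24148689e-04  8.00793509e-02] [ 163.23341853    0.         -166.90823237] [ 1.63260761e+02 -2.00422791e-04 -1.66958184e+02] 14.7167 15.24115115404129
[1.69974187e-04 2.08104906e-05 2.98184938e-04] 16.1667 15.234337002038956 [ 10.43271115  25.09723523 -17.49290994  82.90622777  -9.60507474
  75.40136975 100.08118568]
```

View pics/fin.png

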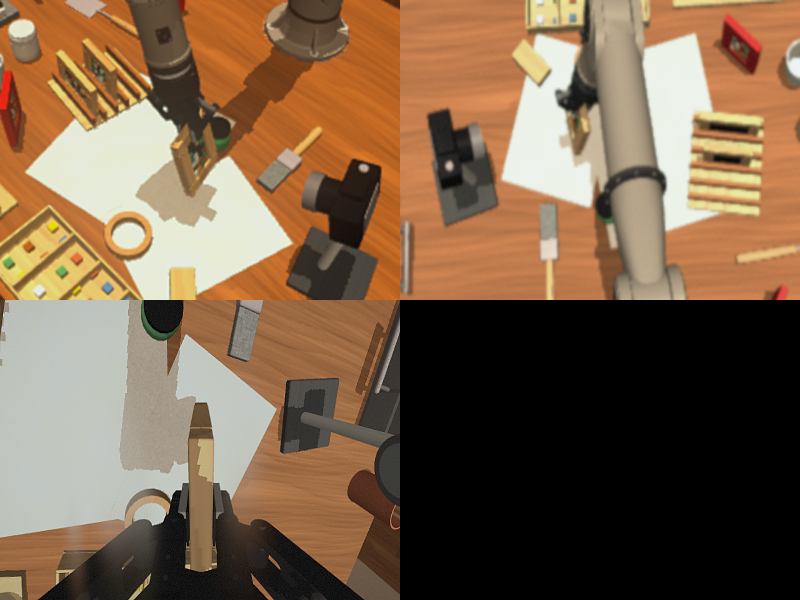

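The mosaic is held tiles toward the lens, clear of everything, and its end shows in the wrist view at raw ~(324,140–360). I'll overlay the predicted outline to check for slip in the hand.

```bash
python3 - <<'E'
from goal import *
mx,my,mz=-lx,-ly,lz
P=np.array([org+x*mx+yy*my+z*mz for x in(-.008,.008) for yy in(-.05,.05) for z in(0,.14)])
ed=[(i,j) for i in range(8) for j in range(i) if bin(i^j).count('1')==1]
out=[]
for n,(u,v,w,h,s) in dict(wrist=(220,110,200,290,2),scene=(310,220,90,130,4.4)).items():
    E=np.load(f"pics/{n}9.npy");im=cv2.imread(f"pics/{n}9.png")[v:v+h,u:u+w]
    im=cv2.resize(im,None,fx=s,fy=s,interpolation=2);pr=(project(n,P,E)-[u,v]+.5)*s
    for i,j in ed: cv2.line(im,*[tuple(int(a) for a in pr[k]) for k in(i,j)],(0,0,255) ,1)
    out.append(cv2.resize(im,(400,580) if n=="wrist" else (396,580)))
cv2.imwrite("pics/ov.png",np.hstack(out))
E
```

```text
(no output)
```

View pics/ov.png

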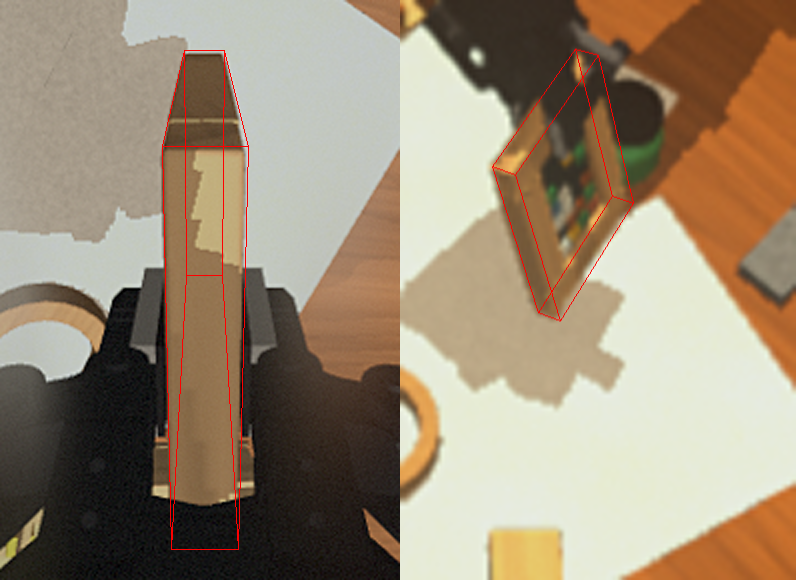

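The outline matches to within about 1–2 mm in both views, so there is no slip and I'm handing in.

```bash
python3 - <<'E'
from h import *
print(robot.current_gripper_force(),np.abs(robot.current_dq()).max(),robot.current_time_s());print(workorder.close_job())
E
```

```text
15.234089344739914 0.16748100364395113 16.3167
the job is handed in; nothing more can be done
None
```

The tall mosaic is held still, upright and square to the lens at 20 cm (about 2 mm accuracy), gripped at 15.2 N, and the job was handed in at 16.3 s; no verdict came back.

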